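# Sweep the batteries aside and hold the spring drawer open at the level

## Task

Three spare camera batteries lie in the way of the spring-return drawer: with the drawer still shut, sweep them into the open-sided tray with the bamboo hand sweep, without touching them with the gripper. Then let go of the sweep, pull the drawer out by its upright tab until its front is flush with the front face of the little steel level standing beside its path, and keep it there: it springs shut if let go, so finish while still holding it. Leave the other things on the desk where they are.

Things in the scene. Friction and masses are not known exactly. Their poses are not given: they have to be found in the camera images.
- organizer: Smoke-plastic drawer organizer, fixed, 180 deep (x) x 180 wide (y) x 60 high. Origin at the centre of its underside; its -x side is the front, from which the one drawer slides out along -x. Its top is free for 90 mm behind the drawer's tab. The sweep, batteries, level and tray are laid out around it: the batteries in front, the level in front on its -y side, the tray in front on its +y side, the sweep beyond the level.
- drawer (a joint): How far the drawer is out: 0 shut, up to 0.12 m, growing as it moves along the organizer's -x. A spring pulls it shut with about 3.5 N when shut and 35 N/m more as it comes out (about 6.5 N at 90 mm); 0.4 N friction. It does not latch.
- drawer_front (a point): Centre of the outer face of the drawer's flat front panel (180 wide, 58 high, 8 thick), 30 above the desk; with the drawer shut it lies 98 in front (-x) of the organizer's origin. Moves with the drawer; axes as the organizer's.
- drawer_tab (a point): Middle of the top edge of the upright pull tab on the drawer's front: a plate 8 thick (x) and 30 wide (y), standing from the organizer's top (60 above the desk) up to 99 above the desk, its front face in line with the front panel. Moves with the drawer; axes as the organizer's.
- level: Steel hot shoe level, a 20 x 20 x 32 high cube on a small foot with bubble windows, stuck to the desk in front of the organizer, on its -y side about 125 from the organizer's middle line (35 outside the drawer's side), its front face 50 to 90 out from the shut drawer's front. Origin at the centre of its underside; its front face is 10 towards its -x, its axes are parallel to the organizer's. It is the mark for the drawer.
- tray: Fixed low wooden catch tray, 160 (x) x 175 (y), 30 high, walls 5 thick on its +y, +x and -x sides, open on its -y side facing the batteries; floor level with the desk (no lip). Origin at the centre of its underside: the mouth is at y = -87 mm, the far wall's inside at +82 mm, the side walls' insides at x = -75 and +75 mm.
- sweep: Bamboo hand sweep, loose, 0.16 kg or so, standing upright on its head: a bar 110 long (x), 24 thick (y), 32 high, with an upright handle 24 (x) x 20 (y) in its middle from 32 to 103 above the desk. Origin at the centre of its underside.
- battery1: Camera battery, loose black block 36 (x) x 28 (y) x 16 high, about 45 g. Origin at the centre of its underside. The three lie in front of the drawer in a strip 90 mm wide that begins about 26 mm from its shut front, from about 45 mm on the -y side of the organizer's middle line to 120 mm on its +y side.
- battery2: Camera battery, like battery1.
- battery3: Camera battery, like battery1.
- lens: Bystander: short black zoom lens standing upright, 67 across, 76 high; origin at the centre of its underside, beside the organizer's -y side.
- blower: Bystander: blue rocket blower standing on its fins, about 84 across, 140 high; beside the organizer's +y side, behind the tray.
- coaster: Bystander: white ceramic disc 96 across, 8 high, at the far -y side.
- quick_plate: Bystander: aluminium tripod plate 50 x 40 x 16 high, on the robot's side of the batteries.
- filter_case: Bystander: round grey filter case 62 across, 14 high, on the robot's side of the tray.
- card_reader: Bystander: aluminium card reader 60 x 40 x 14 high, on the robot's side of the level.
- hard_case: Bystander: black card case 55 x 90 x 20 high, lying on the rear half of the organizer's top.
There are look-alikes about, which are no part of the job. Leave any pink look-alike of the sweep alone.

How it is judged:
On the way, in this order (a step that is already met when the one before it is completed fails the run):
1. all three batteries lie in the tray while the drawer is still shut (y of battery1 in the frame of tray between -0.08 and 0.083 m and x of battery1 in the frame of tray between -0.075 and 0.075 m and height (world z) of each of battery1, battery2, battery3 below 0.02 m and y of battery2 in the frame of tray between -0.08 and 0.083 m and x of battery2 in the frame of tray between -0.075 and 0.075 m and y of battery3 in the frame of tray between -0.08 and 0.083 m and x of battery3 in the frame of tray between -0.075 and 0.075 m and value of joint drawer below 0.012 m), for 0.2 s.
2. the drawer's front is level with the steel level's front face (x of drawer_front in the frame of level between -0.017 and -0.003 m), for 0.3 s.
At the end, for the whole second after the job is handed in: Drawer front within 7 mm of the steel level's front face along the drawer's travel, at rest, held there by the fingers (over 1 N; the sweep let go and not touching the organizer); the centres of all three batteries inside the tray's walls and mouth, down on its floor (all of step 2 and y of battery1 in the frame of tray between -0.08 and 0.083 m and x of battery1 in the frame of tray between -0.075 and 0.075 m and height (world z) of each of battery1, battery2, battery3 below 0.02 m and y of battery2 in the frame of tray between -0.08 and 0.083 m and x of battery2 in the frame of tray between -0.075 and 0.075 m and y of battery3 in the frame of tray between -0.08 and 0.083 m and x of battery3 in the frame of tray between -0.075 and 0.075 m and contact force between the fingers and organizer above 1 N and contact force between the fingers and sweep below 0.1 N and contact force between sweep and organizer below 0.1 N and velocity of joint drawer between -0.01 and 0.01 m/s); the arm keeps its last pose, push and grip.
It fails at once if a battery is touched by the gripper or arm instead of the sweep (contact force between any of the fingers, the arm and battery1 above 0.5 N or contact force between any of the fingers, the arm and battery2 above 0.5 N or contact force between any of the fingers, the arm and battery3 above 0.5 N).
It fails at once if a bystander is moved more than 30 mm (distance of any of lens, blower, coaster, quick_plate, filter_case, card_reader, hard_case from where it was at the start of the episode above 0.03 m).
It also fails if it takes over 48 s, if anything falls off the work surface, if the arm or the gripper's body presses on something with over 40 N, if the wrist force passes 120 N, or if a joint passes its speed limit or range.

## Robot

A 6-joint arm with a two-finger parallel gripper is mounted at the origin on the work surface. World frame = base frame: x ahead of the robot, y to its left, z up, the work surface at z = 0. Lengths are in m, angles in rad, forces in N, time in s.
With the tool pointing down it reaches from about 0.4 to 0.925 m from the base axis. Payload 3.4 kg.
Tool frame: the origin (TCP) lies midway between the tips of the shut fingers; the grasp point (between the pads) lies 19 mm behind it; z points along the fingers, y is the direction in which the jaws open and shut (so a half turn about z gives the same grasp; the last joint's range is limited). The gripper opens to 85 mm and grips with 20 to 120 N. Pads are 22 mm wide; open, the fingers measure 114 mm over their backs; the gripper's body (76 mm by 85 mm) begins 54 mm behind the grasp point. The pads swing forward as they close: fully open they stand 13 mm farther back than shut.
Start: joints at [1.171, 0.307, 1.506, -0, 1.328, -0.073], TCP at [0.185, 0.545, 0.231] pointing down, gripper open.
Joint ranges: [-3.12, 3.12], [-1.05, 2.28], [0.14, 2.33], [-1.42, 4.57], [0.1, 2.73], [-2.68, 2.68]. Speed limits (rad/s): [2.57, 2.57, 3.14, 3.14, 3.14, 3.14].

## Interface

Orientations are given as a unit quaternion [w, x, y, z].
In Python, from bench import status, read_camera, manip gives the robot as it stands.
- The arm moves only by the tool move_arm, never from a script. Its argument "moves" is a list that holds one entry, the list of rows, each a list of 5 numbers: the closure, from 0 (fully open) to 1 (shut), then the shift along the tool's x, y, z in cm, then the turn about the tool's z in rad. In form: [[[claw, tx, ty, tz, spin], ...]]. A call has exactly 5 rows; each row shifts and turns the commanded pose from where the row before left it, along the tool's axes as they then stand; what a row does not reach is not made up. A row lasts 1/10 s, in which the tool goes at most 50 mm and 8.59 degrees, less where a joint would pass 70% of its speed; a pose out of reach is approached as far as the arm can. A call is refused whole if a number of a shift passes 5 or a number of a turn 0.15, either way. A call with a gripper value outside its range is refused whole. The fingers move at their own pace and stop on an object; the grip force is fixed at half the most. Time passes only in rows, so rows that do not move let the fingers close, or fill a call up. It gives the time, the measured TCP pose, the force and the opening at its end, in the units of the state.
- status.sense(): the state, without advancing time (a new reading comes with each control period).
- read_camera(name): name is "side" or "top"; returns a dict with "pixels" (384x512x3 uint8, blue, green, red), "z_map" (384x512 float32, m along the optical axis (not along the pixel's ray), 0 where there is no reading), "intrinsics" (3x3 intrinsics, pixels), "rvec" (rotation vector, rad) and "tvec" (3), from world to camera coordinates, as OpenCV has them. Camera axes: x right, y down, z forward; pixel columns grow to the right and rows downward; lengths in m; the calibration is good to about 2 mm. A picture is of the moment at which its call begins.
- manip.sign_off(): hands the job in, once; it reports no verdict.
The state is a dict: "t": time; "q": joint angles; "joint_velocities": joint speeds; "effort": joint torques, N m; "ee_pos": TCP position; "tcp_rot": TCP orientation; "contact_force": force on the tool from outside, world axes, zero at the start; "ft_torque": the same for the moment, N m; "gripper_width": opening from 0.0 (shut) to 1.0 (fully open).
Only numpy, scipy, OpenCV 4.12 (cv2) and the standard library are available. Lean on these libraries where they do the work, as an engineer would, in place of code of your own. Each camera call takes 0.05 s, during which the arm holds its last target.

## Working session

There is one attempt and no reset: what is moved stays moved. The work goes in short steps, Python scripts to look and compute and a tool call to move; the robot and the scene stay as the last step left them, time stands still between calls to the robot, and variables do not carry over. Pictures are saved under pics/ and viewed, and the job is handed in when it is done.

Besides the shell and the picture viewer there is one more tool, called after "Call:" as a command line: name --argument value ..., lists and objects as JSON in quotes. move_arm: Moves the arm, as the interface text tells. Its arguments: {"type":"object","properties":{"moves":{"type":"array","items":{"type":"array","items":{"type":"array","items":{"type":"number"}}}}},"required":["moves"]}

```bash
ls; mkdir -p pics; python3 - <<'E'
from bench import status, read_camera
import cv2, numpy as np
print(status.sense())
for n in("side","top"):
    c=read_camera(n); cv2.imwrite(f"pics/{n}0.png",c["pixels"]); np.savez(f"{n}0.npz",**c)
    print(n,c["intrinsics"],c["rvec"],c["tvec"])
E
```

```text
pics
{'t': 0.0, 'q': array([ 1.17052750e+00,  3.07558664e-01,  1.50767224e+00, -1.38212159e-06,
        1.32840559e+00, -7.34827074e-02]), 'joint_velocities': array([ 6.10671297e-05, -8.95616765e-04,  1.38231060e-03,  4.61703238e-04,
        2.11417033e-03,  7.61877845e-05]), 'effort': array([-1.21209840e-03, -4.57551956e+01, -2.51921386e+01, -3.11497606e-04,
        1.33394575e-02, -2.06018643e-05]), 'ee_pos': array([0.18431613, 0.54391874, 0.23038969]), 'tcp_rot': array([-2.39158493e-04,  1.62666755e-01,  9.86680537e-01, -9.93540223e-04]), 'contact_force': array([-0.37332031,  0.66905996,  0.34432028]), 'ft_torque': array([ 0.00019952,  0.00566805, -0.01133665]), 'gripper_width': 0.9993513494225628}
side [[371.0479515    0.         257.97833352]
 [  0.         371.0479515  194.15825694]
 [  0.           0.           1.        ]] [ 0.08041773 -2.7775733   1.39878691] [0.56241212 0.13392014 0.94643657]
top [[368.12048296   0.         262.47790703]
 [  0.         368.12048296 188.80753221]
 [  0.           0.           1.        ]] [ 2.17564137 -2.02826605  0.23001119] [-0.12250068  0.57981619  1.11432152]
```

View pics/top0.png

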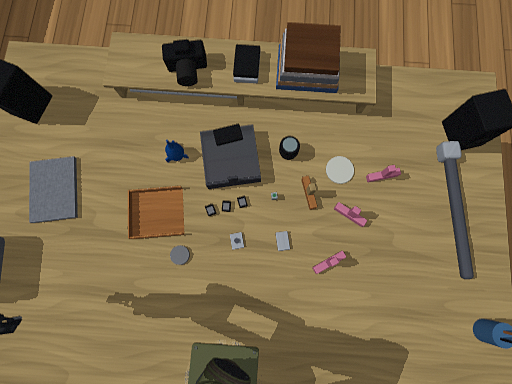

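View pics/side0.png

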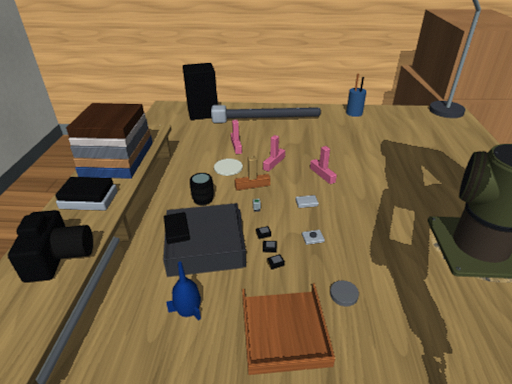

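```bash
cat > h.py <<'E'
import cv2, numpy as np
def load(f): return dict(np.load(f))
def cloud(c):
    z=c["z_map"];h,w=z.shape;K=c["intrinsics"];R=cv2.Rodrigues(c["rvec"])[0]
    v,u=np.mgrid[:h,:w]
    p=np.stack([(u-K[0,2])/K[0,0]*z,(v-K[1,2])/K[1,1]*z,z],-1)
    return (p-c["tvec"].ravel())@R
def ray(c,uv,zp):
    K=c["intrinsics"];R=cv2.Rodrigues(c["rvec"])[0]
    uv=np.atleast_2d(uv).astype(float)
    d=np.c_[(uv[:,0]-K[0,2])/K[0,0],(uv[:,1]-K[1,2])/K[1,1],np.ones(len(uv))]@R
    o=-R.T@c["tvec"].ravel()
    return o+d*((zp-o[2])/d[:,2])[:,None]
def proj(c,P): return cv2.projectPoints(np.atleast_2d(P).astype(float),c["rvec"],c["tvec"],c["intrinsics"],None)[0][:,0]
E
python3 - <<'E'
from h import *
for n in("top","side"):
    c=load(n+"0.npz");P=cloud(c)
    print(n,"cam",-cv2.Rodrigues(c["rvec"])[0].T@c["tvec"].ravel(), proj(c,[[0,0,0],[.184,.544,.23],[.6,0,0],[.6,.2,0]]).round())
    print("desk z median",np.median(P[200:300,200:300,2]))
c=load("top0.npz");P=cloud(c)
for u,v in [(157,213),(232,155),(210,211),(227,206),(242,202),(275,197),(310,192),(312,184),(237,241),(283,241),(180,255),(340,170),(350,215),(385,174),(330,262),(232,182),(290,147),(175,150)]: print((u,v),P[v,u].round(3),c["pixels"][v,u])
im=c["pixels"][110:290,110:410];cv2.imwrite("pics/topz.png",cv2.resize(im,None,fx=2.6,fy=2.6,interpolation=cv2.INTER_CUBIC))
c=load("side0.npz")
im=c["pixels"][130:370,140:360];cv2.imwrite("pics/sidez.png",cv2.resize(im,None,fx=2.5,fy=2.5,interpolation=cv2.INTER_CUBIC))
E
```

```text
top cam [ 0.32889886 -0.09428713  1.21484203] [[222. 380.]
 [  6. 312.]
 [239. 188.]
 [180. 184.]]
desk z median -1.92683269276209e-05
side cam [0.51784323 0.71306588 0.67331985] [[478. 247.]
 [593. 453.]
 [244. 238.]
 [236. 300.]]
desk z median 0.0015169177165300302
(157, 213) [0.494 0.263 0.003] [ 53  95 144]
(232, 155) [0.695 0.026 0.059] [74 71 69]
(210, 211) [0.511 0.086 0.014] [117 113 110]
(227, 206) [0.532 0.032 0.016] [116 112 111]
(242, 202) [ 0.548 -0.017  0.017] [114 109 108]
(275, 197) [ 0.57  -0.124  0.031] [167 163 152]
(310, 192) [ 0.584 -0.232  0.078] [42 61 74]
(312, 184) [ 0.604 -0.234  0.105] [ 86 126 147]
(237, 241) [ 0.419 -0.011  0.016] [78 71 69]
(283, 241) [ 0.43  -0.159  0.015] [163 154 149]
(180, 255) [0.362 0.168 0.014] [116 112 109]
(340, 170) [ 0.684 -0.34   0.008] [175 182 180]
(350, 215) [ 0.525 -0.367  0.045] [ 84  64 117]
(385, 174) [ 0.665 -0.475  0.062] [ 97  76 133]
(330, 262) [ 0.371 -0.298  0.099] [124  98 167]
(232, 182) [0.606 0.019 0.049] [23 23 26]
(290, 147) [ 0.729 -0.161  0.077] [136 133 116]
(175, 150) [0.694 0.211 0.073] [69 33  5]
```

View pics/topz.png

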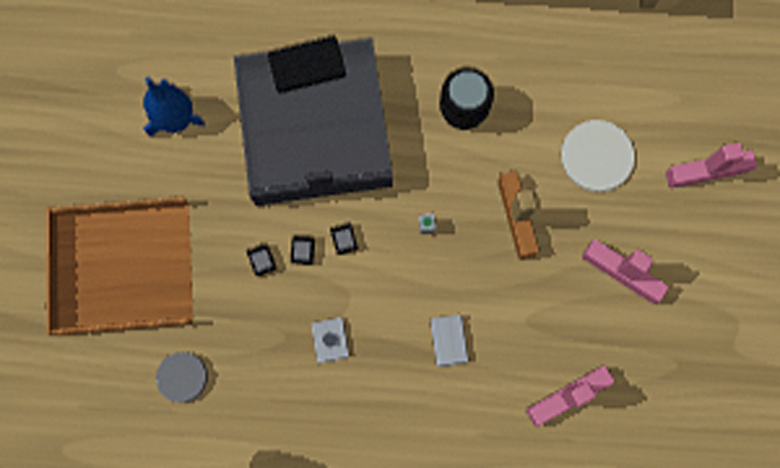

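View pics/sidez.png

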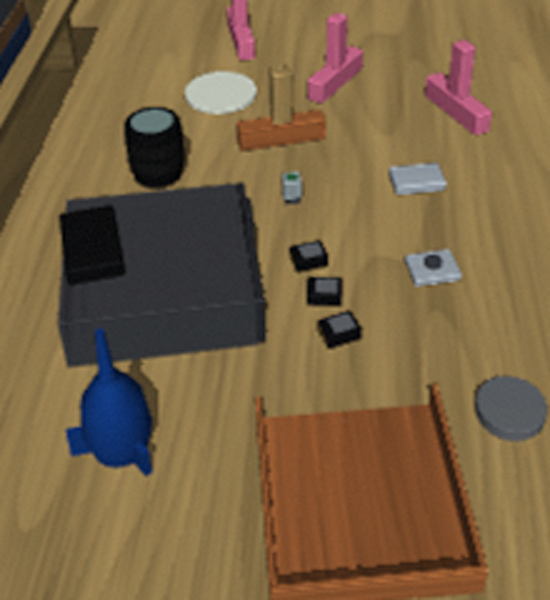

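```bash
cat > m.py <<'E'
from h import *
def rect(P,m):
    (cx,cy),(w,h),a=cv2.minAreaRect(P[m][:,:2].astype(np.float32)*1000); return np.round([cx,cy,w,h,a],1),m.sum()
if __name__=="__main__":
  for n in("top","side"):
    c=load(n+"0.npz");P=cloud(c);x,y,z=P[...,0],P[...,1],P[...,2]
    print(n)
    box=lambda a,b,c_,d,e,f:(x>a)&(x<b)&(y>c_)&(y<d)&(z>e)&(z<f)
    print("org",rect(P,box(.55,.85,-.12,.16,.052,.066)))
    print("tab",rect(P,box(.57,.66,-.05,.1,.07,.105)),P[box(.57,.66,-.05,.1,.07,.105)].mean(0))
    print("level",rect(P,box(.54,.60,-.16,-.1,.025,.05)))
    print("trayfloor",rect(P,box(.38,.6,.15,.4,-.004,.004)))
    m=box(.36,.64,.12,.42,.02,.036);print("traywalls",rect(P,m))
    print("sweepbar",rect(P,box(.5,.7,-.30,-.18,.022,.04)), "handle",rect(P,box(.5,.7,-.3,-.18,.095,.11)))
    for i,(bx,by) in enumerate([(.511,.086),(.532,.032),(.548,-.017)]):
        m=box(bx-.035,bx+.035,by-.024,by+.024,.011,.022);print("bat",i,rect(P,m))
E
python3 m.py
```

```text
top
org (array([698.2,  34.8, 188.7, 180.1,  12.2]), np.int64(2527))
tab (array([609.9,  14.8,   8.6,  27.9,   5. ]), np.int64(42)) [0.60916499 0.01489466 0.09211763]
level (array([ 577.1, -120.1,   20.6,   19.5,   10.1]), np.int64(39))
trayfloor (array([490. , 275. , 249.9, 219.9,  90. ]), np.int64(3880))
traywalls (array([496.4, 264.4, 160.6, 174.1,   9. ]), np.int64(316))
sweepbar (array([ 597.4, -235.3,  109.8,   24.2,   17.8]), np.int64(194)) handle (array([ 597.1, -234.7,   22.7,   19. ,    3.9]), np.int64(49))
bat 0 (array([517.7,  87.6,  37. ,  27.5,  25.9]), np.int64(89))
bat 1 (array([534.8,  35.5,  34.9,  26.9,   4.5]), np.int64(90))
bat 2 (array([552.8, -15.2,  35.6,  27.7,  20.2]), np.int64(89))
side
org (array([697.8,  37.2, 187.5, 184. ,  12.4]), np.int64(3253))
tab (array([610.1,  18.7,   7.7,  30.9,  12.7]), np.int64(57)) [0.6091055  0.0250149  0.09125724]
level (array([ 577.4, -116.8,   17.8,   24.4,   16.2]), np.int64(45))
trayfloor (array([490. , 266.1, 220. , 232.2,   0. ]), np.int64(9183))
traywalls (array([495.3, 267.4, 160.1, 175.9,   8.9]), np.int64(937))
sweepbar (array([ 597.3, -231.7,  108.2,   29.6,   19.2]), np.int64(231)) handle (array([ 597.8, -231.9,   22.2,   21.4,   18.5]), np.int64(45))
bat 0 (array([517.5,  89.6,  35.7,  30.6,  26.4]), np.int64(147))
bat 1 (array([533.2,  39.3,  35.5,  28.9,   2.2]), np.int64(132))
bat 2 (array([552.1, -12.5,  36.4,  30.7,  18.8]), np.int64(118))
```

Call:
move_arm --moves '[[[0,0,0,0,-0.13],[0,0,0,0,-0.13],[0,0,0,0,-0.13],[0,0,0,0,-0.13],[0,0,0,0,-0.12]]]'

```text
t: 0.6
ee_pos: [0.1844, 0.5442, 0.2307]
tcp_rot: [-0.0, -0.159, 0.987, -0.001]
contact_force: [1.0, 1.0, 0.4]
gripper_width: 0.999
```

```bash
cat > d.py <<'E'
import sys,numpy as np
from bench import status
from scipy.spatial.transform import Rotation as Ro
s=status.sense(); q=s["tcp_rot"]; R=Ro.from_quat([q[1],q[2],q[3],q[0]])
M=R.as_matrix(); ya=np.degrees(np.arctan2(M[1,1],M[0,1]))
print("t",round(s["t"],2),"pos",s["ee_pos"].round(4),"yang",ya.round(2),"zax",M[:,2].round(3),"F",s["contact_force"].round(1),"w",round(s["gripper_width"],3),"q",s["q"].round(2))
for a in sys.argv[1:]:
    t=np.array(eval(a)); print("to",t,"tool cm",((t-s["ee_pos"])@M*100).round(2))
E
python3 d.py .597,-.2335,.23
```

```text
t 0.6 pos [0.1844 0.5442 0.2307] yang 108.24 zax [-0.    -0.001 -1.   ] F [1.  1.  0.4] w 0.999 q [ 1.17  0.31  1.51  0.    1.33 -0.72]
to [ 0.597  -0.2335  0.23  ] tool cm [-14.84 -86.78   0.14]
```

Call:
move_arm --moves '[[[0,-0.7,-4.3,0,0],[0,-0.7,-4.3,0,0],[0,-0.7,-4.3,0,0],[0,-0.7,-4.3,0,0],[0,-0.7,-4.3,0,0]]]'

```text
t: 1.1
ee_pos: [0.2843, 0.349, 0.231]
tcp_rot: [-0.0, -0.156, 0.988, -0.0]
contact_force: [0.4, -0.2, 1.4]
gripper_width: 1.002
```

Call:
move_arm --moves '[[[0,-0.7,-4.3,0,0],[0,-0.7,-4.3,0,0],[0,-0.7,-4.3,0,0],[0,-0.7,-4.3,0,0],[0,-0.7,-4.3,0,0]]]'

```text
t: 1.6
ee_pos: [0.3839, 0.1553, 0.2312]
tcp_rot: [-0.0, -0.156, 0.988, 0.0]
contact_force: [0.9, 0.7, -0.6]
gripper_width: 1.005
```

Call:
move_arm --moves '[[[0,-0.7,-4.3,0,0],[0,-0.7,-4.3,0,0],[0,-0.7,-4.3,0,0],[0,-0.7,-4.3,0,0],[0,-0.7,-4.3,0,0]]]'

```text
t: 2.1
ee_pos: [0.4834, -0.0385, 0.231]
tcp_rot: [-0.0, -0.156, 0.988, 0.0]
contact_force: [0.8, 0.9, 0.6]
gripper_width: 1.0
```

```bash
python3 d.py .597,-.2335,.23
```

```text
t 2.1 pos [ 0.4834 -0.0385  0.231 ] yang 107.92 zax [-0.001  0.    -1.   ] F [0.8 0.9 0.6] w 1.0 q [-0.17  0.18  1.69  0.    1.28 -2.05]
to [ 0.597  -0.2335  0.23  ] tool cm [ -4.8  -22.05   0.09]
```

Call:
move_arm --moves '[[[0,-1.0,-4.5,0,0],[0,-1.0,-4.5,0,0],[0,-1.0,-4.5,0,0],[0,-1.0,-4.5,0,0],[0,-0.5,-2.5,0,0]]]'

```text
t: 2.6
ee_pos: [0.5907, -0.2214, 0.2305]
tcp_rot: [0.0, -0.155, 0.988, -0.001]
contact_force: [0.0, 0.3, -0.8]
gripper_width: 1.0
```

```bash
python3 d.py .5975,-.2335,.05;python3 - <<'E'
from bench import read_camera
import cv2
for n in("side","top"):
    c=read_camera(n); im=c["pixels"]; cv2.imwrite(f"pics/{n}1.png",im if n=="side" else cv2.resize(im[110:290,160:410],None,fx=3,fy=3))
E
```

```text
t 2.6 pos [ 0.5907 -0.2214  0.2305] yang 107.83 zax [ 0.    -0.001 -1.   ] F [ 0.   0.3 -0.8] w 1.0 q [-0.43  0.38  1.39 -0.    1.37 -2.31]
to [ 0.5975 -0.2335  0.05  ] tool cm [-0.28 -1.35 18.05]
```

View pics/side1.png

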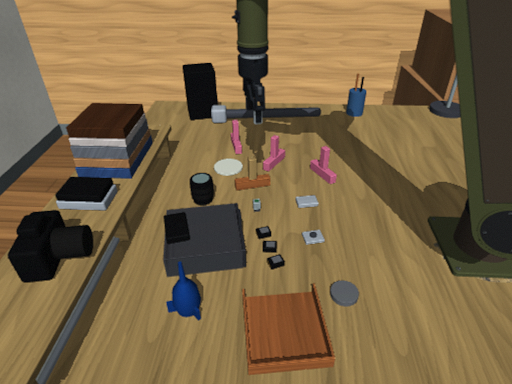

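Call:
move_arm --moves '[[[0,-0.1,-0.7,2,0],[0,-0.1,-0.6,2,0],[0,0,0,2,0],[0,0,0,2,0],[0,0,0,1,0]]]'

```text
t: 3.2
ee_pos: [0.5931, -0.228, 0.139]
tcp_rot: [-0.002, -0.156, 0.988, 0.001]
contact_force: [-0.2, -0.5, 0.2]
gripper_width: 1.001
```

```bash
python3 d.py .5975,-.2335,.05
```

```text
t 3.2 pos [ 0.5931 -0.228   0.139 ] yang 107.97 zax [-0.004  0.002 -1.   ] F [-0.2 -0.5  0.2] w 1.001 q [-0.43  0.47  1.49  0.    1.19 -2.32]
to [ 0.5975 -0.2335  0.05  ] tool cm [-0.28 -0.69  8.9 ]
```

Call:
move_arm --moves '[[[0,-0.2,-0.7,0,0],[0,0,0,2.5,0],[0,0,0,2.5,0],[0,0,0,2.5,0],[0,0,0,1.4,0]]]'

```text
t: 3.7
ee_pos: [0.5992, -0.2357, 0.0515]
tcp_rot: [-0.0, -0.156, 0.988, 0.0]
contact_force: [1.4, -0.2, 0.1]
gripper_width: 0.999
```

```bash
python3 d.py .5975,-.2335,.05;python3 - <<'E'
from bench import read_camera
import cv2
for n in("side","top"):
    c=read_camera(n); im=c["pixels"]; cv2.imwrite(f"pics/{n}2.png",cv2.resize(im[80:230,180:350],None,fx=4,fy=4) if n=="side" else cv2.resize(im[110:290,160:410],None,fx=3,fy=3))
E
python3 d.py
```

```text
t 3.7 pos [ 0.5992 -0.2357  0.0515] yang 107.95 zax [-0.001  0.    -1.   ] F [ 1.4 -0.2  0.1] w 0.999 q [-0.44  0.57  1.56 -0.    1.01 -2.32]
to [ 0.5975 -0.2335  0.05  ] tool cm [0.09 0.26 0.15]
t 3.8 pos [ 0.5983 -0.2353  0.0509] yang 107.95 zax [-0.003  0.001 -1.   ] F [-0.2 -0.4  0.4] w 0.999 q [-0.44  0.57  1.56 -0.    1.01 -2.32]
```

View pics/side2.png

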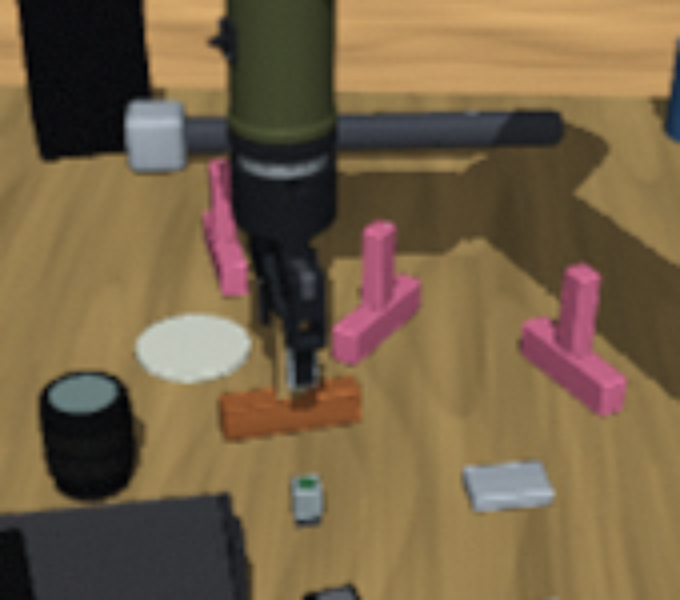

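View pics/top2.png

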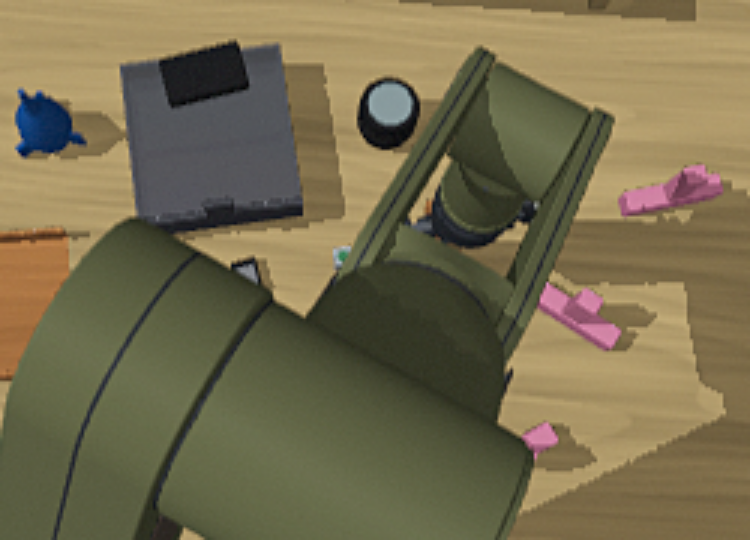

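The side view shows the front finger over the bar's middle at about (300,375) in the enlarged crop, with the handle hidden behind it. In the top view the arm hides the sweep. The TCP is 2 mm from the handle, so I'm closing.

Call:
move_arm --moves '[[[1,0,0,0,0],[1,0,0,0,0],[1,0,0,0,0],[1,0,0,0,0],[1,0,0,0,0]]]'

```text
t: 4.3
ee_pos: [0.5995, -0.2358, 0.0531]
tcp_rot: [0.001, -0.156, 0.988, -0.0]
contact_force: [-1.2, 0.0, 3.5]
gripper_width: 0.226
```

Call:
move_arm --moves '[[[1,0,0,0,0],[1,0,0,-1.5,0],[1,0,0,-2,0],[1,0,0,-2,0],[1,0,0,-2,0]]]'

```text
t: 4.8
ee_pos: [0.5987, -0.2355, 0.1274]
tcp_rot: [-0.001, -0.156, 0.988, 0.0]
contact_force: [0.0, 1.2, -1.4]
gripper_width: 0.229
```

```bash
python3 d.py .552,-.070,.13;python3 - <<'E'
from bench import read_camera
import cv2
for n in("side",):
    c=read_camera(n); im=c["pixels"]; cv2.imwrite(f"pics/{n}3.png",cv2.resize(im[80:230,180:350],None,fx=4,fy=4))
E
```

```text
t 4.8 pos [ 0.5987 -0.2355  0.1274] yang 107.94 zax [-0.001  0.001 -1.   ] F [ 0.   1.2 -1.4] w 0.229 q [-0.44  0.49  1.49 -0.    1.17 -2.32]
to [ 0.552 -0.07   0.13 ] tool cm [-0.66 17.18 -0.24]
```

View pics/side3.png

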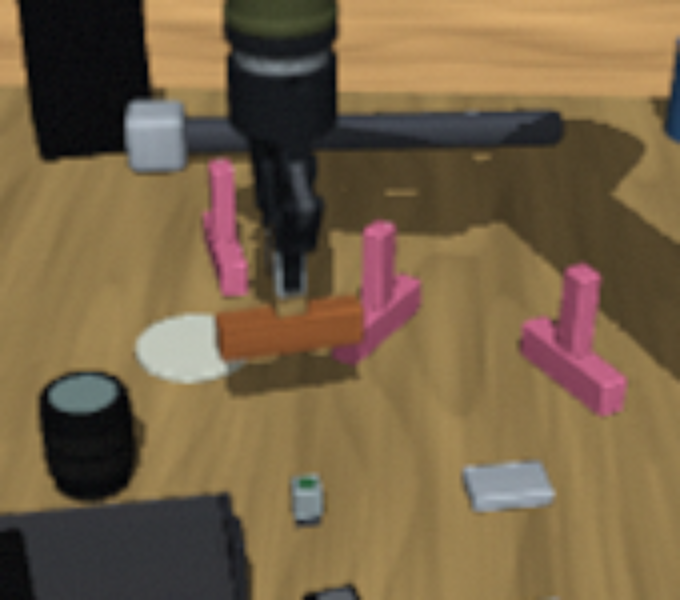

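Call:
move_arm --moves '[[[1,0,0,0,0.13],[1,0.5,4,0,0],[1,0.5,4.5,0,0],[1,0.5,4.5,0,0],[1,0.1,4,0,0]]]'

```text
t: 5.35
ee_pos: [0.5504, -0.0697, 0.1264]
tcp_rot: [-0.001, -0.091, 0.996, 0.0]
contact_force: [0.6, -0.5, -1.5]
gripper_width: 0.224
```

```bash
python3 d.py .552,-.070,.055;python3 - <<'E'
from bench import read_camera
import cv2
for n in("side",):
    c=read_camera(n); im=c["pixels"]; cv2.imwrite(f"pics/{n}4.png",cv2.resize(im[120:320,160:360],None,fx=3,fy=3))
E
```

```text
t 5.35 pos [ 0.5504 -0.0697  0.1264] yang 100.46 zax [-0.002  0.001 -1.   ] F [ 0.6 -0.5 -1.5] w 0.224 q [-0.2   0.38  1.69  0.    1.08 -1.96]
to [ 0.552 -0.07   0.055] tool cm [-0.16 -0.07  7.14]
```

View pics/side4.png

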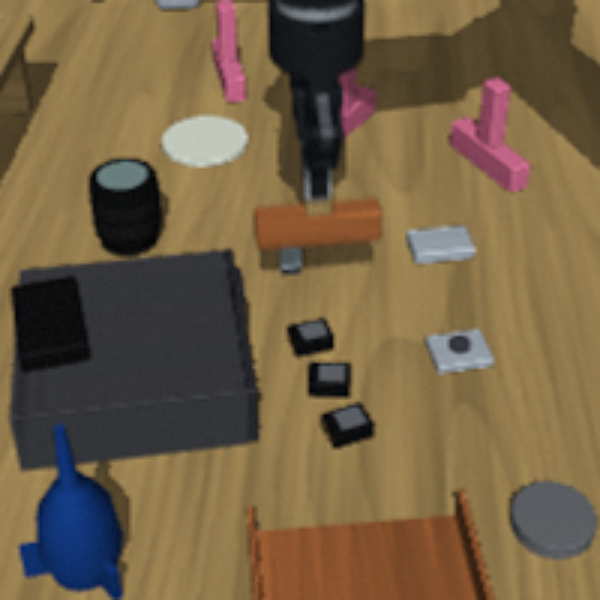

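Call:
move_arm --moves '[[[1,-0.1,0,2,0],[1,0,0,2,0],[1,0,0,2,0],[1,0,0,1,0],[1,0,0,0.3,0]]]'

```text
t: 5.9
ee_pos: [0.5517, -0.071, 0.0531]
tcp_rot: [-0.002, -0.091, 0.996, 0.001]
contact_force: [-8.1, 1.0, 15.2]
gripper_width: 0.225
```

```bash
python3 d.py .500,.207,.053;python3 - <<'E'
from bench import read_camera
import cv2
for n in("side",):
    c=read_camera(n); im=c["pixels"]; cv2.imwrite(f"pics/{n}5.png",cv2.resize(im[120:320,160:360],None,fx=3,fy=3))
E
```

```text
t 5.9 pos [ 0.5517 -0.071   0.0531] yang 100.5 zax [-0.004  0.001 -1.   ] F [-8.1  1.  15.2] w 0.225 q [-0.2   0.47  1.76 -0.    0.91 -1.96]
to [0.5   0.207 0.053] tool cm [2.000e-02 2.828e+01 6.000e-02]
```

View pics/side5.png

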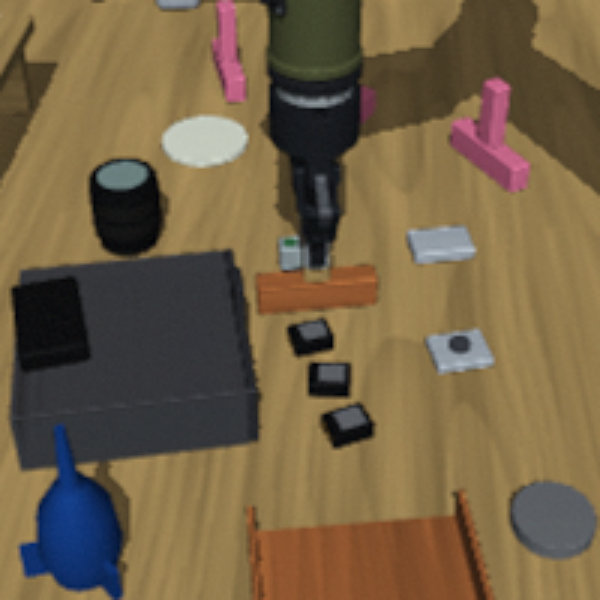

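Call:
move_arm --moves '[[[1,0,0,-0.3,0],[1,0,1,0,0],[1,0,1.5,0,0],[1,0,1.5,0,0],[1,0,1.5,0,0]]]'

```text
t: 6.45
ee_pos: [0.543, -0.0155, 0.0575]
tcp_rot: [0.0, -0.092, 0.996, 0.0]
contact_force: [0.1, 0.1, -1.1]
gripper_width: 0.228
```

```bash
python3 d.py .500,.207,.055;python3 - <<'E'
from bench import read_camera
import cv2
for n in("side",):
    c=read_camera(n); im=c["pixels"]; cv2.imwrite(f"pics/{n}6.png",cv2.resize(im[120:320,160:360],None,fx=3,fy=3))
E
```

```text
t 6.45 pos [ 0.543  -0.0155  0.0575] yang 100.52 zax [ 0.  0. -1.] F [ 0.1  0.1 -1.1] w 0.228 q [-0.11  0.45  1.79  0.    0.9  -1.86]
to [0.5   0.207 0.055] tool cm [ 0.17 22.67  0.25]
```

View pics/side6.png

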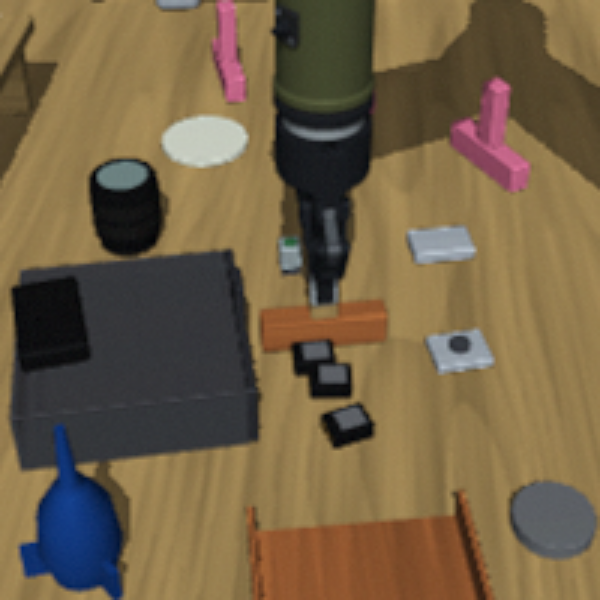

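Call:
move_arm --moves '[[[1,0,1.5,0.1,0],[1,0,1.5,0,0],[1,0,1.5,0,0],[1,0,1.5,0,0],[1,0,1.5,0,0]]]'

```text
t: 7.0
ee_pos: [0.5294, 0.0579, 0.0563]
tcp_rot: [-0.0, -0.092, 0.996, -0.0]
contact_force: [0.3, -0.4, -0.9]
gripper_width: 0.227
```

```bash
python3 d.py .500,.207,.055;python3 - <<'E'
from bench import read_camera
import cv2
for n in("side",):
    c=read_camera(n); im=c["pixels"]; cv2.imwrite(f"pics/{n}7.png",cv2.resize(im[160:360,160:360],None,fx=3,fy=3))
E
```

```text
t 7.0 pos [0.5294 0.0579 0.0563] yang 100.51 zax [-0. -0. -1.] F [ 0.3 -0.4 -0.9] w 0.227 q [ 0.03  0.44  1.81 -0.    0.88 -1.72]
to [0.5   0.207 0.055] tool cm [ 0.18 15.2   0.13]
```

View pics/side7.png

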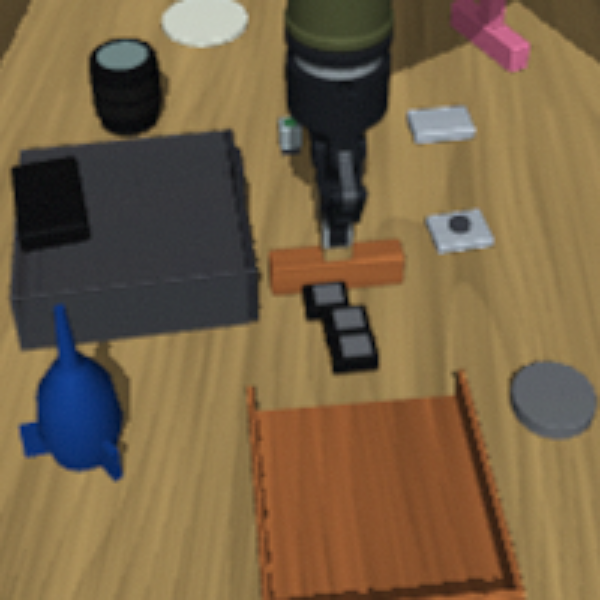

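Call:
move_arm --moves '[[[1,0,1.5,0,0],[1,0,1.5,0,0],[1,0,1.5,0,0],[1,0,1.5,0,0],[1,0,1.5,0,0]]]'

```text
t: 7.55
ee_pos: [0.5158, 0.1316, 0.0563]
tcp_rot: [-0.0, -0.092, 0.996, 0.0]
contact_force: [0.2, -0.6, -1.2]
gripper_width: 0.227
```

```bash
python3 d.py .500,.207,.055;python3 - <<'E'
from bench import read_camera
import cv2
for n in("side",):
    c=read_camera(n); im=c["pixels"]; cv2.imwrite(f"pics/{n}8.png",cv2.resize(im[180:384,160:360],None,fx=2.8,fy=2.8))
E
```

```text
t 7.55 pos [0.5158 0.1316 0.0563] yang 100.5 zax [-0.  0. -1.] F [ 0.2 -0.6 -1.2] w 0.227 q [ 0.17  0.44  1.81  0.    0.88 -1.58]
to [0.5   0.207 0.055] tool cm [0.18 7.7  0.13]
```

View pics/side8.png

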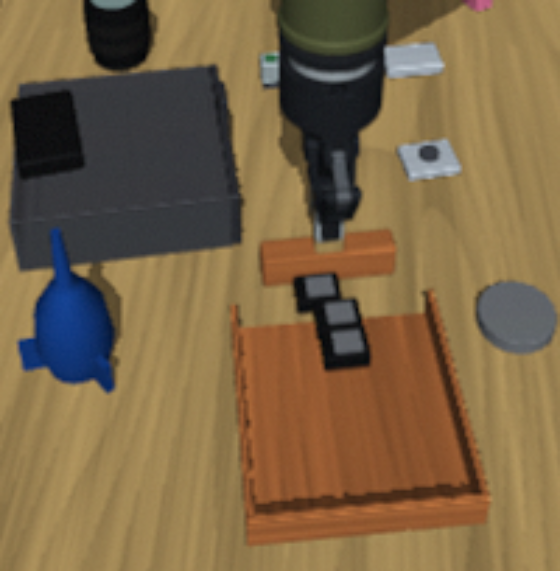

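Call:
move_arm --moves '[[[1,0.05,1.6,0,0],[1,0.05,1.6,0,0],[1,0,1.6,0,0],[1,0,1.6,0,0],[1,0,1.3,0,0]]]'

```text
t: 8.1
ee_pos: [0.5008, 0.2071, 0.0563]
tcp_rot: [-0.0, -0.092, 0.996, 0.0]
contact_force: [0.5, -0.4, -1.1]
gripper_width: 0.226
```

```bash
python3 d.py .500,.207,.055;python3 - <<'E'
from bench import read_camera
import cv2,numpy as np
for n in("side","top"):
    c=read_camera(n); im=c["pixels"]; np.savez(n+"9.npz",**c); cv2.imwrite(f"pics/{n}9.png",cv2.resize(im[180:384,160:360],None,fx=2.8,fy=2.8) if n=="side" else cv2.resize(im[110:290,100:350],None,fx=3,fy=3))
E
```

```text
t 8.1 pos [0.5008 0.2071 0.0563] yang 100.52 zax [-0.  0. -1.] F [ 0.5 -0.4 -1.1] w 0.226 q [ 0.31  0.45  1.79  0.    0.9  -1.44]
to [0.5   0.207 0.055] tool cm [0.08 0.   0.13]
```

View pics/side9.png

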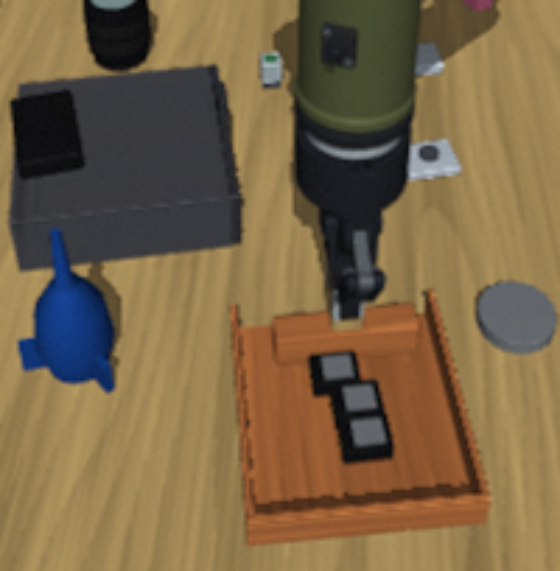

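View pics/top9.png

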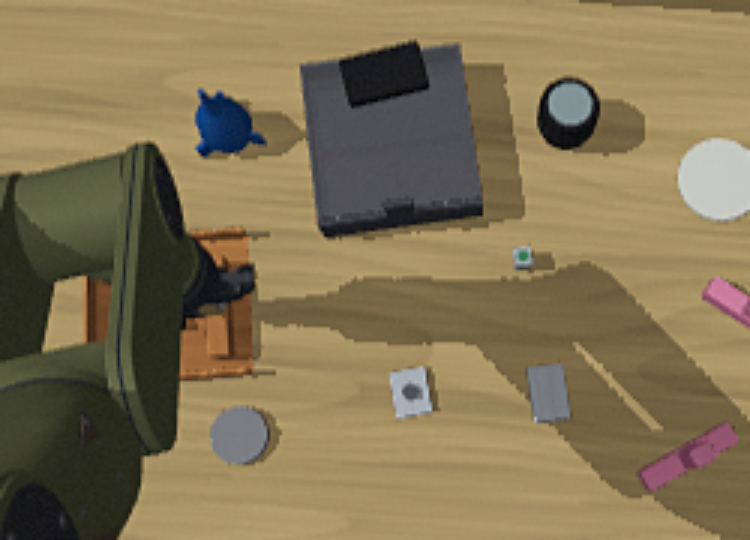

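```bash
python3 - <<'E'
from h import *
c=load("side9.npz")
for u,v in [(335,368),(358,399),(369,433)]:
    p=ray(c,(160+u/2.8,180+v/2.8),.016)[0]; a=np.radians(9); d=p[:2]-[.4958,.266]
    print(p.round(3),"tray x,y",(d@[np.cos(a),np.sin(a)]).round(3),(d@[-np.sin(a),np.cos(a)]).round(3))
E
```

```text
[0.504 0.235 0.016] tray x,y 0.003 -0.032
[0.487 0.261 0.016] tray x,y -0.01 -0.004
[0.479 0.288 0.016] tray x,y -0.013 0.024
```

Call:
move_arm --moves '[[[1,0,0,0.2,0],[1,0,0,0.1,0],[0,0,0,0,0],[0,0,0,0,0],[0,0,0,0,0]]]'

```text
t: 8.7
ee_pos: [0.5014, 0.2055, 0.0535]
tcp_rot: [0.0, -0.091, 0.996, 0.0]
contact_force: [-0.9, -0.8, 0.1]
gripper_width: 0.723
```

```bash
python3 d.py; python3 - <<'E'
from bench import read_camera
import cv2,numpy as np
for n in("side",):
    c=read_camera(n); im=c["pixels"]; cv2.imwrite(f"pics/{n}10.png",cv2.resize(im[180:384,160:360],None,fx=2.8,fy=2.8))
E
```

```text
t 8.7 pos [0.5014 0.2055 0.0535] yang 100.45 zax [ 0.  0. -1.] F [-0.9 -0.8  0.1] w 0.723 q [ 0.31  0.46  1.8  -0.    0.89 -1.44]
```

View pics/side10.png

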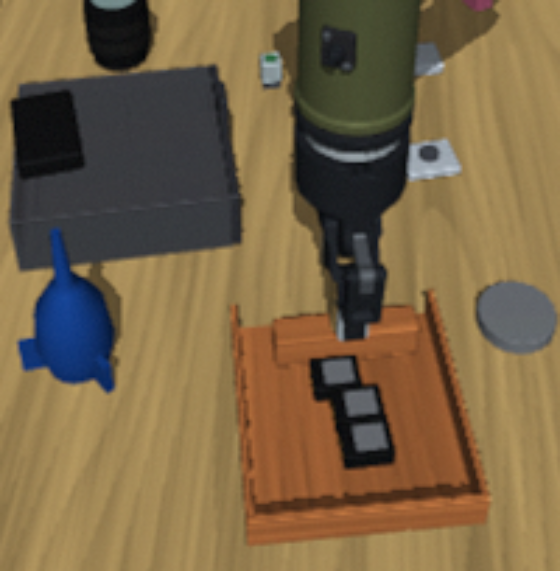

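Batteries are well inside (tray y -32, -4, +24 mm), and the fingers are opening around the handle. Next I wait for them to open, then rise straight up.

Call:
move_arm --moves '[[[0,0,0,0,0],[0,0,0,0,0],[0,0,0,-2,0],[0,0,0,-3,0],[0,0,0,-3,0]]]'

```text
t: 9.25
ee_pos: [0.5005, 0.2057, 0.1337]
tcp_rot: [-0.001, -0.091, 0.996, -0.0]
contact_force: [1.5, 1.4, 0.3]
gripper_width: 1.0
```

Call:
move_arm --moves '[[[0,0,0,-4,0],[0,0,0,-4,0],[0,0,0,-2,0],[0,0,0,0,0],[0,0,0,0,0]]]'

```text
t: 9.75
ee_pos: [0.5008, 0.2058, 0.2332]
tcp_rot: [0.0, -0.091, 0.996, 0.0]
contact_force: [-0.2, 0.0, -0.1]
gripper_width: 1.0
```

```bash
python3 d.py .610,.0165,.23; python3 - <<'E'
from bench import read_camera
import cv2,numpy as np
for n in("side",):
    c=read_camera(n); im=c["pixels"]; cv2.imwrite(f"pics/{n}11.png",cv2.resize(im[140:384,130:390],None,fx=2.4,fy=2.4))
E
```

```text
t 9.75 pos [0.5008 0.2058 0.2332] yang 100.5 zax [ 0.  0. -1.] F [-0.2  0.  -0.1] w 1.0 q [ 0.31  0.26  1.57  0.    1.31 -1.44]
to [0.61   0.0165 0.23  ] tool cm [ -7.29 -20.6    0.32]
```

View pics/side11.png

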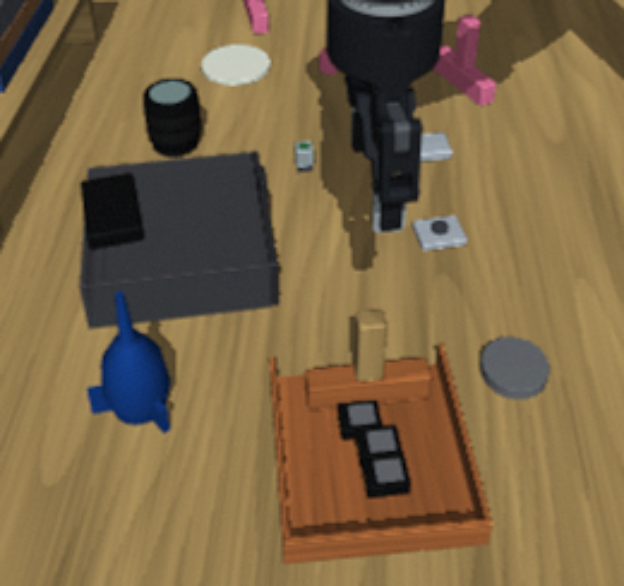

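Call:
move_arm --moves '[[[0,0,0,0,0.145],[0,0,0,0,0.145],[0,0,0,0,0.145],[0,0,0,0,0.145],[0,0,0,0,0.145]]]'

```text
t: 10.3
ee_pos: [0.4997, 0.2054, 0.2308]
tcp_rot: [-0.002, 0.27, 0.963, -0.001]
contact_force: [-0.3, 0.2, 0.3]
gripper_width: 1.003
```

Call:
move_arm --moves '[[[0,0,0,0,0.145],[0,0,0,0,0.145],[0,0,0,0,0.145],[0,0,0,0,0.145],[0,0,0,0,0.145]]]'

```text
t: 10.8
ee_pos: [0.4997, 0.2054, 0.2308]
tcp_rot: [-0.001, 0.594, 0.804, -0.002]
contact_force: [0.3, -0.6, -0.1]
gripper_width: 1.0
```

```bash
python3 d.py .610,.0165,.23
```

```text
t 10.8 pos [0.4997 0.2054 0.2308] yang 17.07 zax [-0.005 -0.001 -1.   ] F [ 0.3 -0.6 -0.1] w 1.0 q [0.31 0.26 1.57 0.   1.31 0.01]
to [0.61   0.0165 0.23  ] tool cm [-21.3    5.     0.06]
```

Call:
move_arm --moves '[[[0,0,0,0,0.085],[0,-4.2,1.3,0,0],[0,-4.2,1.4,0,0],[0,-4.2,1.4,0,0],[0,-4.2,1.4,0,0]]]'

```text
t: 11.3
ee_pos: [0.5906, 0.0525, 0.2308]
tcp_rot: [-0.002, 0.625, 0.78, -0.001]
contact_force: [0.8, 0.5, 0.2]
gripper_width: 0.998
```

Call:
move_arm --moves '[[[0,-4.0,1.3,0,0],[0,0,0,2,0],[0,0,0,2,0],[0,0,0,2,0],[0,0,0,1,0]]]'

```text
t: 11.8
ee_pos: [0.61, 0.0174, 0.159]
tcp_rot: [-0.003, 0.626, 0.78, -0.002]
contact_force: [-0.1, -0.1, 0.3]
gripper_width: 1.0
```

```bash
python3 d.py .610,.0165,.068; python3 - <<'E'
from bench import read_camera
import cv2,numpy as np
for n in("side",):
    c=read_camera(n); im=c["pixels"]; cv2.imwrite(f"pics/{n}12.png",cv2.resize(im[140:384,130:390],None,fx=2.4,fy=2.4))
E
```

```text
t 11.8 pos [0.61   0.0174 0.159 ] yang 12.52 zax [-0.008  0.    -1.   ] F [-0.1 -0.1  0.3] w 1.0 q [-0.04  0.42  1.52  0.    1.21 -0.26]
to [0.61   0.0165 0.068 ] tool cm [-0.11  0.05  9.1 ]
```

View pics/side12.png

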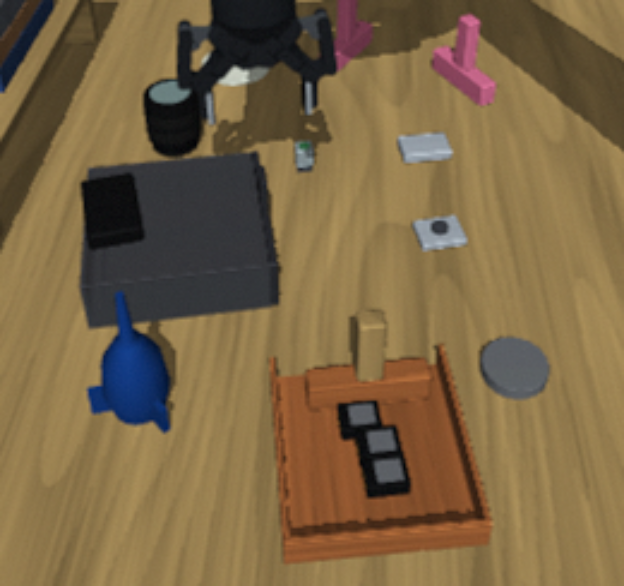

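Call:
move_arm --moves '[[[0,-0.1,0,2,0],[0,0,0,2,0],[0,0,0,2,0],[0,0,0,2,0],[0,0,0,1,0]]]'

```text
t: 12.35
ee_pos: [0.6116, 0.0169, 0.0715]
tcp_rot: [-0.001, 0.625, 0.78, -0.001]
contact_force: [-0.2, 0.2, -0.5]
gripper_width: 0.997
```

```bash
python3 d.py .610,.0165,.068; python3 - <<'E'
from bench import read_camera
import cv2,numpy as np
for n in("side",):
    c=read_camera(n); im=c["pixels"]; cv2.imwrite(f"pics/{n}13.png",cv2.resize(im[130:290,150:330],None,fx=3.6,fy=3.6))
E
```

```text
t 12.35 pos [0.6116 0.0169 0.0715] yang 12.57 zax [-0.003  0.    -1.   ] F [-0.2  0.2 -0.5] w 0.997 q [-0.04  0.51  1.62 -0.    1.02 -0.26]
to [0.61   0.0165 0.068 ] tool cm [-0.   -0.17  0.35]
```

View pics/side13.png

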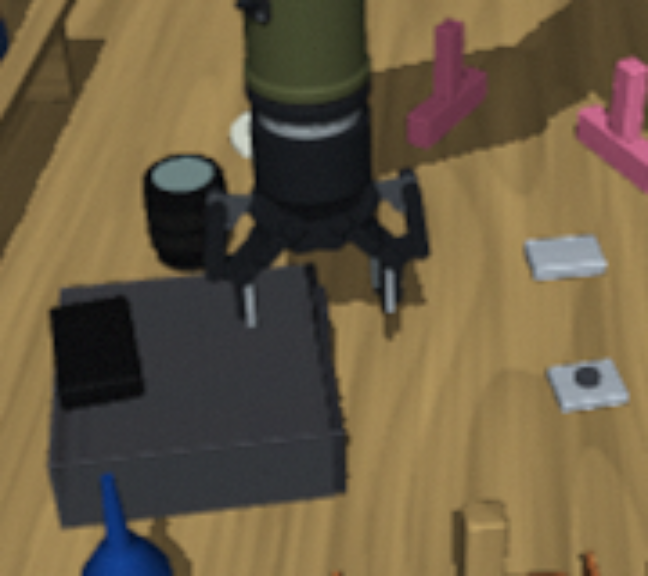

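Call:
move_arm --moves '[[[0,0,-0.1,0.2,0],[1,0,0,0,0],[1,0,0,0,0],[1,0,0,0,0],[1,0,0,0,0]]]'

```text
t: 12.9
ee_pos: [0.6123, 0.0164, 0.072]
tcp_rot: [0.001, 0.626, 0.78, 0.0]
contact_force: [-0.4, 0.3, -0.4]
gripper_width: 0.333
```

Call:
move_arm --moves '[[[1,0,0,0,0],[1,0,0,0,0],[1,0,0,0,0],[1,0,0,0,0],[1,0,0,0,0]]]'

```text
t: 13.4
ee_pos: [0.6105, 0.016, 0.0718]
tcp_rot: [-0.001, 0.626, 0.78, -0.001]
contact_force: [-4.2, -1.7, 5.0]
gripper_width: 0.083
```

```bash
python3 d.py .610,.0165,.068
```

```text
t 13.4 pos [0.6105 0.016  0.0718] yang 12.52 zax [-0.002 -0.    -1.   ] F [-4.2 -1.7  5. ] w 0.083 q [-0.04  0.51  1.62 -0.    1.01 -0.26]
to [0.61   0.0165 0.068 ] tool cm [ 0.06 -0.04  0.38]
```

Call:
move_arm --moves '[[[1,0,-1,0,0],[1,0,-1.3,0,0],[1,0,-1.3,0,0],[1,0,-1.3,0,0],[1,0,-1.1,0,0]]]'

```text
t: 13.9
ee_pos: [0.5549, 0.004, 0.0718]
tcp_rot: [0.002, 0.626, 0.78, 0.002]
contact_force: [6.9, 3.3, -2.4]
gripper_width: 0.084
```

```bash
python3 d.py; python3 - <<'E'
from bench import read_camera
import cv2,numpy as np
for n in("side","top"):
    c=read_camera(n); im=c["pixels"]; np.savez(n+"14.npz",**c); cv2.imwrite(f"pics/{n}14.png",cv2.resize(im[130:290,150:330],None,fx=3.6,fy=3.6) if n=="side" else cv2.resize(im[110:290,100:350],None,fx=3,fy=3))
E
python3 d.py
```

```text
t 13.9 pos [0.5549 0.004  0.0718] yang 12.5 zax [ 0.005  0.001 -1.   ] F [ 6.9  3.3 -2.4] w 0.084 q [-0.07  0.44  1.75  0.    0.94 -0.29]
t 14.0 pos [0.5535 0.0037 0.0718] yang 12.5 zax [ 0.003  0.001 -1.   ] F [ 5.1  3.  -2.2] w 0.081 q [-0.07  0.44  1.75  0.    0.94 -0.29]
```

View pics/side14.png

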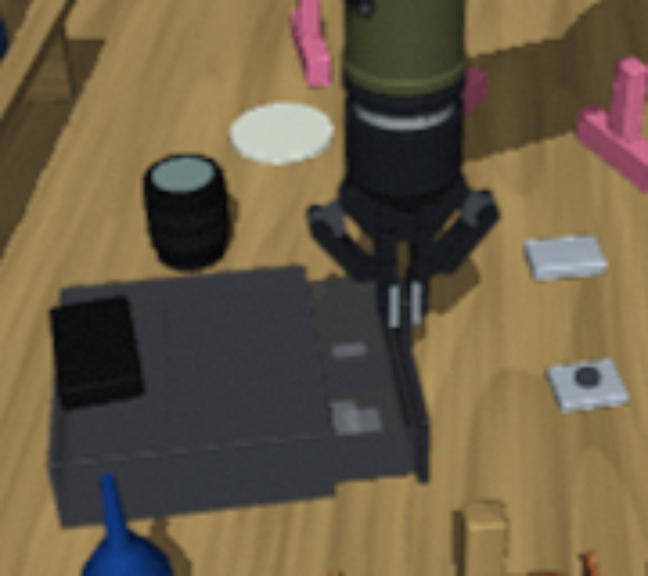

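View pics/top14.png

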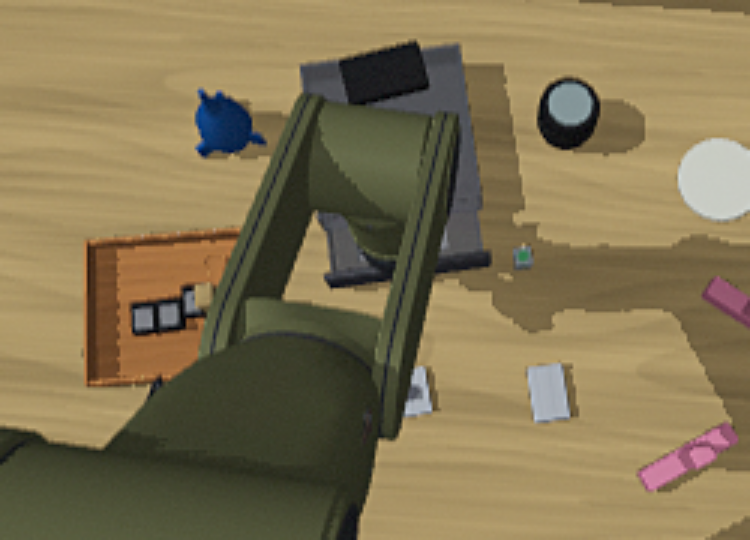

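```bash
cat > fr.py <<'E'
from h import *
import sys
a=np.radians(12.2);X=np.array([np.cos(a),np.sin(a)]);Y=np.array([-X[1],X[0]])
for f in sys.argv[1:]:
    c=load(f);P=cloud(c);d=P[...,:2]-[.606,.0157];u=-(d@X);v=d@Y;z=P[...,2]
    m=(abs(v)<.088)&(u>-.02)&(u<.11)&(z>.045)&(z<.063)
    for lo,hi in[(-.088,-.06),(-.06,-.03),(.03,.06),(.06,.088)]:
        k=m&(v>lo)&(v<hi)
        print(f,lo,k.sum(), np.sort(u[k])[-6:].round(4) if k.sum() else "")
    k=(abs(v+.125)<.02)&(u>.03)&(u<.09)&(z>.02)&(z<.04);print("level",k.sum(),np.sort(u[k])[[0,2,-3,-1]].round(4) if k.sum()>3 else "", v[k].mean())
E
python3 fr.py top0.npz top14.npz side0.npz side14.npz
```

```text
top0.npz -0.088 52 [-0.001  -0.0008 -0.0007 -0.0006 -0.0004 -0.0003]
top0.npz -0.06 61 [-0.0011 -0.0011 -0.001  -0.001  -0.0005 -0.0003]
top0.npz 0.03 61 [-0.0009 -0.0009 -0.0008 -0.0008 -0.0007 -0.0007]
top0.npz 0.06 52 [-0.0012 -0.0012 -0.0011 -0.0009 -0.0008 -0.0008]
level 42 [0.0465 0.0472 0.0662 0.0673] -0.12616855619690567
top14.npz -0.088 78 [0.0582 0.0584 0.0585 0.0585 0.0587 0.059 ]
top14.npz -0.06 27 [0.0583 0.0584 0.0584 0.0584 0.0585 0.0589]
top14.npz 0.03 32 [0.0581 0.0583 0.0583 0.0583 0.0586 0.0587]
top14.npz 0.06 57 [0.0584 0.0584 0.0587 0.0587 0.0589 0.0589]
level 40 [0.0471 0.0478 0.0662 0.0664] -0.1264172160118356
side0.npz -0.088 47 [-0.003  -0.0026 -0.0021 -0.0019 -0.0012 -0.0008]
side0.npz -0.06 40 [-0.0073 -0.0071 -0.0066 -0.0061 -0.0057 -0.0052]
side0.npz 0.03 64 [-0.0022 -0.0019 -0.0015 -0.0012 -0.0007 -0.0005]
side0.npz 0.06 72 [-0.0019 -0.0017 -0.0016 -0.0013 -0.0012 -0.0008]
level 54 [0.0467 0.0471 0.0647 0.0652] -0.12064671138904955
side14.npz -0.088 49 [0.0211 0.0214 0.0237 0.0239 0.0262 0.0263]
side14.npz -0.06 31 [-0.0104 -0.0104 -0.01   -0.0095 -0.009  -0.0087]
side14.npz 0.03 93 [0.0548 0.0549 0.0555 0.0557 0.0559 0.0567]
side14.npz 0.06 128 [0.055  0.0557 0.0557 0.056  0.0565 0.0569]
level 2  -0.12979982110985505
```

Call:
move_arm --moves '[[[1,0,-0.4,0,0],[1,0,-0.4,0,0],[1,0,0,0,0],[1,0,0,0,0],[1,0,0,0,0]]]'

```text
t: 14.5
ee_pos: [0.5476, 0.0024, 0.0718]
tcp_rot: [0.001, 0.626, 0.78, 0.002]
contact_force: [4.7, 3.9, -0.2]
gripper_width: 0.079
```

```bash
python3 d.py; python3 - <<'E'
from bench import read_camera
import cv2,numpy as np
for n in("side","top"):
    c=read_camera(n); im=c["pixels"]; np.savez(n+"15.npz",**c); cv2.imwrite(f"pics/{n}15.png",cv2.resize(im[140:384,130:390],None,fx=2.4,fy=2.4) if n=="side" else cv2.resize(im[110:290,100:350],None,fx=3,fy=3))
E
python3 d.py; python3 fr.py top15.npz
```

```text
t 14.5 pos [0.5476 0.0024 0.0718] yang 12.51 zax [ 0.004  0.001 -1.   ] F [ 4.7  3.9 -0.2] w 0.079 q [-0.07  0.44  1.77  0.    0.93 -0.29]
t 14.6 pos [0.5476 0.0024 0.0718] yang 12.51 zax [ 0.004  0.001 -1.   ] F [5.7 3.7 0.4] w 0.082 q [-0.07  0.44  1.77  0.    0.93 -0.29]
top15.npz -0.088 70 [0.0632 0.0632 0.0633 0.0634 0.0634 0.0639]
top15.npz -0.06 27 [0.0632 0.0632 0.0633 0.0635 0.0639 0.0647]
top15.npz 0.03 31 [0.0632 0.0632 0.0634 0.0638 0.0641 0.0642]
top15.npz 0.06 45 [0.0632 0.0632 0.0633 0.0633 0.0638 0.0641]
level 42 [0.0467 0.0475 0.0664 0.0671] -0.12616881312600045
```

View pics/side15.png

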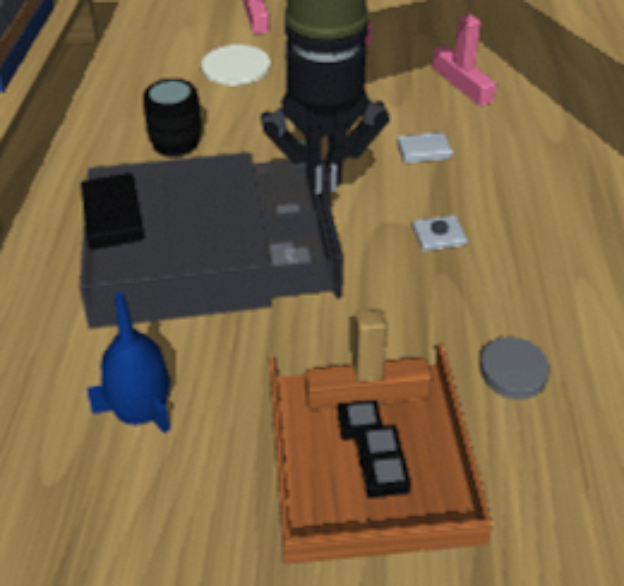

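View pics/top15.png

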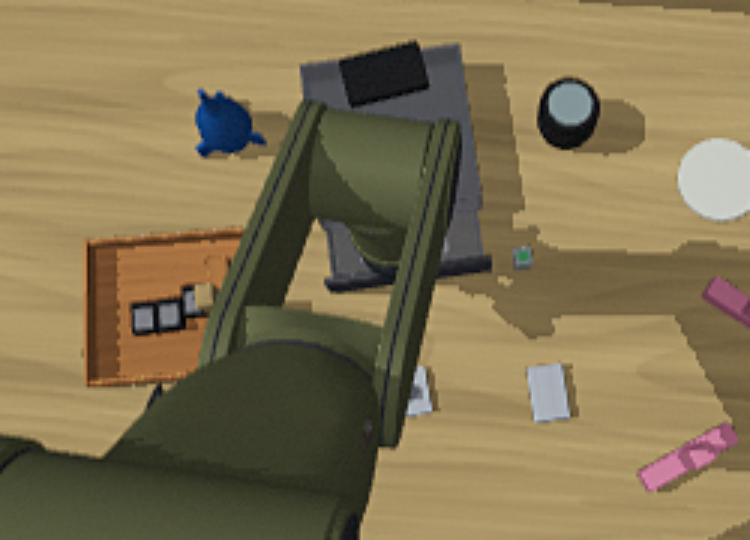

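Call:
move_arm --moves '[[[1,0,-0.3,0,0],[1,0,0,0,0],[1,0,0,0,0],[1,0,0,0,0],[1,0,0,0,0]]]'

```text
t: 15.1
ee_pos: [0.5448, 0.0018, 0.0718]
tcp_rot: [0.001, 0.626, 0.78, 0.002]
contact_force: [4.2, 4.7, -0.8]
gripper_width: 0.079
```

```bash
python3 - <<'E'
from bench import read_camera
import cv2,numpy as np
for n in("side","top"):
    c=read_camera(n); im=c["pixels"]; np.savez(n+"16.npz",**c); cv2.imwrite(f"pics/{n}16.png",cv2.resize(im[110:290,100:350],None,fx=3,fy=3))
E
python3 d.py; python3 fr.py top16.npz
python3 - <<'E'
from h import *
from m import rect
c=load("side16.npz");P=cloud(c)
c0=load("side0.npz");P0=cloud(c0)
a=np.radians(9)
for u,v in [(150.5,172.5),(158.5,183.5),(162,196)]:
    p=ray(c,(130+ (u*2.4)/2.4,140+v),.016)[0];d=p[:2]-[.4958,.266]
    print(p.round(3),(d@[np.cos(a),np.sin(a)]).round(3),(d@[-np.sin(a),np.cos(a)]).round(3))
E
```

```text
t 15.2 pos [0.5448 0.0018 0.0718] yang 12.51 zax [ 0.004  0.001 -1.   ] F [ 4.4  3.6 -1.2] w 0.081 q [-0.08  0.43  1.77  0.    0.93 -0.29]
top16.npz -0.088 71 [0.0664 0.0664 0.0664 0.0665 0.0665 0.0672]
top16.npz -0.06 26 [0.0663 0.0666 0.0666 0.0669 0.067  0.0675]
top16.npz 0.03 30 [0.0664 0.0666 0.0666 0.0666 0.0667 0.0674]
top16.npz 0.06 47 [0.0661 0.0662 0.0664 0.0665 0.0667 0.0668]
level 40 [0.0465 0.0474 0.0664 0.0665] -0.12648053414527985
[0.502 0.238 0.016] 0.002 -0.029
[0.486 0.263 0.016] -0.01 -0.001
[0.479 0.291 0.016] -0.013 0.027
```

View pics/top16.png

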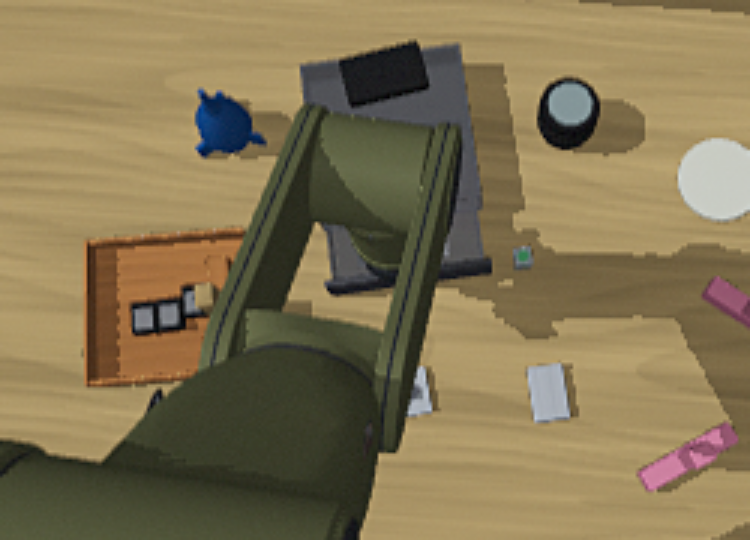

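The drawer front measures 66–67 mm out and the level's face about 66.5 mm, so they are flush. The batteries are in the tray and the sweep stands free in the tray mouth. I'm handing in.

```bash
python3 -c "
from bench import manip
print(manip.sign_off())"; python3 d.py
```

```text
the job is handed in; nothing more can be done
None
the job is handed in; nothing more can be done
```

I swept the three batteries into the tray with the bamboo sweep while the drawer was still shut. I then released the sweep, which stands free in the tray's mouth. I gripped the drawer's tab, pulled the drawer out, and handed the job in while still holding it. The hand-in reports no verdict.

- **Drawer:** the top camera puts the drawer front 66–67 mm out and the level's front face at about 66.5 mm. The TCP's travel from the shut position gives about 67 mm. The spring pulled on the tool with roughly 5–6 N, and the grip held.
- **Batteries:** their centres are at tray x of +2, -10 and -13 mm, and tray y of about -29, -1 and +27 mm. All are well inside the limits and flat on the floor.
- **Other things:** in the last top view the bystanders in frame look unmoved by eye; the filter case is hidden behind the arm there, and I last saw it in the side view just before the final pull. I did not measure any of them.
- **Disagreements:** the side camera read the drawer about 2–3 mm less far out than the top camera. I put that down to calibration and went with the top view and the arm's own travel. When first lowered, the sweep pressed on the desk with about 15 N, so I raised it 3 mm before sweeping.

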